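# Snap a driver board onto its standoffs

## Task

The green driver board is only resting on the tips of its four snap standoffs, with a grey packing bar still underneath. Draw the packing bar out from under the board and leave it lying on the table, then press the board down beside each post until all four have clicked through and the board sits fully home. Leave the board loose of the gripper and do not shift the other things on the table.

Things in the scene. Friction and masses are not known exactly. Their poses are not given: they have to be found in the camera images.
- carrier: Dark steel plate 150 (x) by 200 (y) by 12 mm, bolted to the table, with four white nylon snap standoffs at x = +-44, y = +-70 mm. Origin at the centre of its underside, on the table, z up.
- post0 (a point): Snap standoff at (+44, +70) mm of the carrier; this point is on its axis at the flat shoulder of its 18 mm pillar, 32 mm above the table. Above: a 10 mm neck, then a sprung barb, 16 mm wide at its flat underside (5.5 mm above this point) and tapering to the tip (16.5 mm above). Some 7 to 12 N pressed beside a post forces the board over the barb, which then springs out over the board and holds it.
- post1 (a point): The same of the standoff at (+44, -70) mm of the carrier.
- post2 (a point): The same of the standoff at (-44, +70) mm of the carrier.
- post3 (a point): The same of the standoff at (-44, -70) mm of the carrier.
- board: Green circuit board 116 (x) by 170 (y) by 4 mm, 0.25 kg, a 12 mm square hole over each post. Origin: centre of its underside; axes as the carrier's. It starts resting on the tapered tips, underside 12 mm above the shoulders; fully home it lies on the shoulders (1.5 mm play under the barbs), tips 12.5 mm above its top. Heat sink 60 (x) by 46 (y), capacitors, connectors: up to 18 mm above its top.
- board_hole0 (a point): Centre of the hole at (+44, +70) mm of the board, on its underside.
- board_hole1 (a point): Centre of the hole at (+44, -70) mm, on the underside.
- board_hole2 (a point): Centre of the hole at (-44, +70) mm, on the underside.
- board_hole3 (a point): Centre of the hole at (-44, -70) mm, on the underside.
- board_pad0 (a point): Bare place to press for hole 0, at (+44, +42) mm on the board's top: 28 mm from the hole's centre, flat and free of parts for about 26 (x) by 40 (y) mm.
- board_pad1 (a point): Bare place to press for hole 1, at (+44, -42) mm, on the top.
- board_pad2 (a point): Bare place to press for hole 2, at (-44, +42) mm, on the top.
- board_pad3 (a point): Bare place to press for hole 3, at (-44, -42) mm, on the top.
- bar_mid (a point): Centre of the loose grey packing bar, 30 (x) by 180 (y) by 27 mm, about 0.16 kg. It lies on the carrier plate between the posts along the carrier's y, 5 mm below the board, from 50 mm on the -y side of the carrier's centre to 130 mm on the +y side; it comes out only towards +y, about 160 mm until off the plate. The bar's y runs along it to the tab, its z is up.
- bar_tab (a point): Middle of the upright tab at the bar's +y end, 30 (x) by 14 (y) mm and 41 mm high above the bar, to pinch from above or push. The point is 82 mm from the bar's centre along its y, 49 mm above its underside, 19 mm below the tab's top. The tab stands 30 mm clear of the board's edge.
- screwdriver: Bystander: screwdriver lying beyond the carrier.
- wrench: Bystander: steel wrench lying flat between the robot and the carrier.
- jar: Bystander: jar 60 mm wide, 70 mm tall, standing at the right.
- coil: Bystander: copper coil spool 68 mm wide, 40 mm tall, beyond the carrier at the right.
- mug: Bystander: white mug at the left.

How it is judged:
By the outcome, as a careful person would: the job done as asked, in the order asked, and still so for the second after the job is handed in, with the robot touching nothing.
It also fails if it takes over 59 s, if anything falls off the work surface, if the arm or the gripper's body presses on something with over 40 N, if the wrist force passes 120 N, or if a joint passes its speed limit or range.

## Robot

A 7-joint arm with a two-finger parallel gripper is mounted at the origin on the work surface. World frame = base frame: x ahead of the robot, y to its left, z up, the work surface at z = 0. Lengths are in m, angles in degrees, forces in N, time in s.
With the tool pointing down it reaches from about 0.425 to 0.875 m from the base axis. Payload 4.7 kg.
Tool frame: the origin (TCP) lies at the very end of the fingers, on their centre line; the grasp point (between the pads) lies 19 mm behind it; z points along the fingers, y is the line along which they close (so a half turn about z gives the same grasp; the last joint's range is limited). The gripper opens to 87 mm and grips with 3 to 60 N. Pads are 19 mm wide; open, the fingers measure 117 mm over their backs; the gripper's body (75 mm by 190 mm) begins 51 mm behind the grasp point.
Start: joints at [67.615, 18.392, -4.016, 83.108, 1.295, 78.541, -3.26], TCP at [0.256, -0.597, 0.189] pointing down, gripper open.
Joint ranges: [-163.93, 163.93], [-17.29, 119.83], [-79.2, 71.16], [3.27, 140.29], [-89.18, 269.18], [5.43, 117.66], [-154.24, 154.24]. Speed limits (degrees/s): [147.25, 147.25, 180, 180, 180, 180, 180].

## Interface

Orientations are given as [roll, pitch, yaw] about the fixed x, y, z axes, in that order (R = Rz(yaw) Ry(pitch) Rx(roll)).
In Python, from cell import telemetry, cams, env gives the robot as it stands.
- The arm moves only by the tool arm_command, never from a script. Its argument "series" is text: rows parted by semicolons, each of 5 numbers parted by spaces: the shift along the tool's x, y, z in mm, then the turn about the tool's z in rad, then the closure in counts, from 0 (fully open) to 255 (shut). A call has 1 to 20 rows; each row shifts and turns the commanded pose from where the row before left it, along the tool's axes as they then stand; what a row does not reach is not made up. A row lasts 1/12 s, in which the tool goes at most 41.7 mm and 7.16 degrees, less where a joint would pass 70% of its speed; a pose out of reach is approached as far as the arm can. A call is refused whole if a number of a shift passes 41.7 or a number of a turn 0.125, either way. A call with a gripper value outside its range is refused whole. The fingers move at their own pace and stop on an object; "squeeze" is the grip in N (left out, the last holds). Time passes only in rows, so rows that do not move let the fingers close. It gives the time, the measured TCP pose, the force, the opening and the grip force at its end, in the units of the state.
- telemetry.get_obs(): the state, without advancing time (a new reading comes with each control period).
- cams.read_camera(name): name is "scene" or "top" or "wrist"; returns the picture (480x640x3 uint8, blue, green, red); there is no depth.
- cams.calibration(name): a dict with "K" (3x3 intrinsics, pixels), "origin" and "rotation" of the camera in the world; the wrist camera has in their place "hand_eye" (4x4, takes a point from camera to tool coordinates, whose origin is the TCP and whose axes are the flange's). Camera axes: x right, y down, z forward; pixel columns grow to the right and rows downward; lengths in m; the calibration is good to about 2 mm. A picture is of the moment at which its call begins: read the wrist's pose just before it. calibration takes no time and is no camera call.
- env.sign_off(): hands the job in; it is judged then, once.
The state is a dict: "time_s": time; "qpos": joint angles; "joint_velocities": joint speeds; "effort": joint torques, N m; "tool_pos": TCP position; "tool_rot": TCP orientation; "force": force on the tool from outside, world axes, zero at the start; "wrist_torque": the same for the moment, N m; "grip_width": finger opening in m; "grasp_force": force on a finger pad.
Only numpy, scipy, OpenCV 4.12 (cv2) and the standard library are available. Lean on these libraries where they do the work, as an engineer would, in place of code of your own. Each camera call takes 0.05 s, during which the arm holds its last target. There are 200 camera calls.

## Working session

There is one attempt and no reset: what is moved stays moved. The work goes in short steps, Python scripts to look and compute and a tool call to move; the robot and the scene stay as the last step left them, time stands still between calls to the robot, and variables do not carry over. Pictures are saved under pics/ and viewed, at most 10 in all, crops included, and the job is handed in when it is done.

Besides the shell and the picture viewer there is one more tool, called after ">>>" in YAML: its name, and indented under it one key for each argument. arm_command: Moves the arm, as the interface text tells. Its arguments: {"type":"object","properties":{"series":{"type":"string"},"squeeze":{"type":"number"}},"required":["series"]}

```bash
mkdir -p pics
python3 - <<'E'
from cell import telemetry,cams,env
import cv2
for n in("scene","top"):
    im=cams.read_camera(n);cv2.imwrite(f"pics/{n}0.png",im)
    c=cams.calibration(n);print(n,c)
print(cams.calibration("wrist"))
print(telemetry.get_obs())
E
```

```text
scene {'K': array([[558.42422099,   0.        , 317.55584743],
       [  0.        , 558.42422099, 240.1474548 ],
       [  0.        ,   0.        ,   1.        ]]), 'origin': array([1.00190012, 0.77351342, 1.11336881]), 'rotation': array([-140.49878043,    1.0053302 ,  149.03151742])}
top {'K': array([[583.71615516,   0.        , 324.18817598],
       [  0.        , 583.71615516, 248.87288296],
       [  0.        ,   0.        ,   1.        ]]), 'origin': array([0.37535932, 0.01994591, 1.55536452]), 'rotation': array([-172.48738157,   -0.91257649,  -88.49533684])}
{'K': array([[359.31177584,   0.        , 318.35160027],
       [  0.        , 359.31177584, 236.41294475],
       [  0.        ,   0.        ,   1.        ]]), 'hand_eye': array([[ 4.86050854e-04, -9.63031147e-01, -2.69389633e-01,
         7.37504782e-02],
       [ 9.99999197e-01,  7.83320245e-04, -9.95997236e-04,
         5.47457740e-04],
       [ 1.17019471e-03, -2.69388933e-01,  9.63030754e-01,
        -1.95668293e-01],
       [ 0.00000000e+00,  0.00000000e+00,  0.00000000e+00,
         1.00000000e+00]])}
{'time_s': 0.1, 'qpos': array([67.6144515 , 18.43494915, -4.01513395, 83.16606485,  1.29526158,
       78.539875  , -3.25996967]), 'joint_velocities': array([-0.13537363, -0.05502033, -0.04274788, -0.27926348,  0.00454551,
        0.02720181,  0.04047525]), 'effort': array([-4.90617731e-04, -4.92573130e+01, -4.05928306e-01, -3.13401747e+01,
       -6.41735760e-02,  3.94585077e-02,  9.04508101e-05]), 'tool_pos': array([ 0.2557313, -0.5970027,  0.1876855]), 'tool_rot': array([-1.79904351e+02,  5.68856898e-03,  2.31948122e+01]), 'force': array([-0.04871479, -0.99461164, -0.38251315]), 'wrist_torque': array([-0.0449185 ,  0.05519573,  0.04794818]), 'grasp_force': 0.0, 'grip_width': 0.08697756454260835}
```

View pics/top0.png

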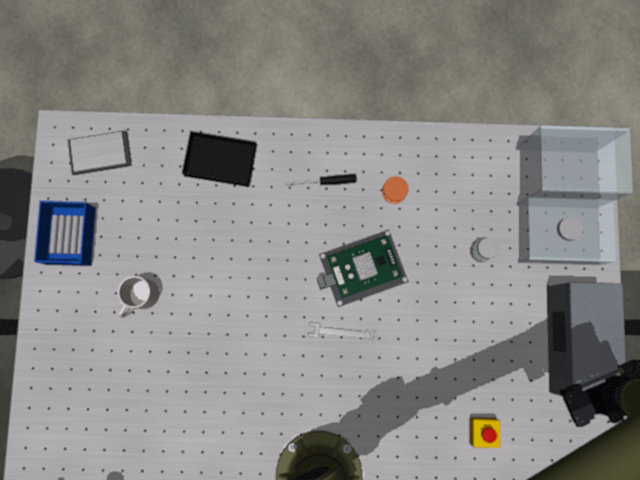

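View pics/scene0.png

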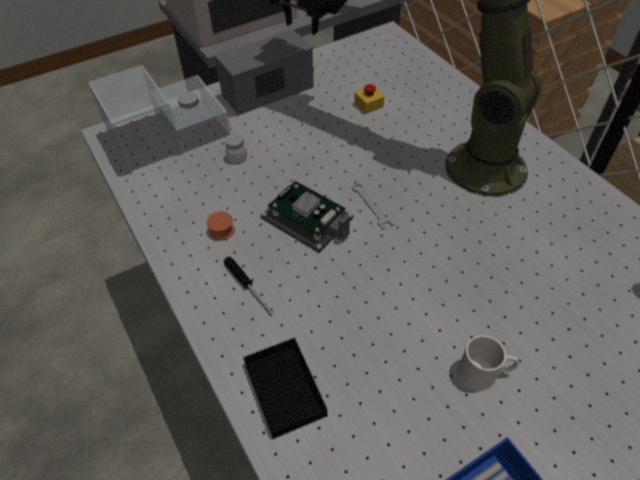

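The top view shows the board at about (363,268), the tab at (325,280), the wrench at (340,330), and free table to the left of the tab. The scene view agrees, with the board at (306,210) and the tab at (341,223).

```bash
cat > h.py <<'E'
import numpy as np,cv2
from scipy.spatial.transform import Rotation as R
from cell import telemetry,cams,env
def ray(n,px,o=None):
    c=cams.calibration(n);d=np.linalg.inv(c["K"])@np.c_[np.atleast_2d(px),np.ones(len(np.atleast_2d(px)))].T
    if n=="wrist":
        T=np.eye(4);T[:3,:3]=R.from_euler("xyz",o["tool_rot"],degrees=True).as_matrix();T[:3,3]=o["tool_pos"];T=T@c["hand_eye"]
        return T[:3,3],(T[:3,:3]@d).T
    return c["origin"],(R.from_euler("xyz",c["rotation"],degrees=True).as_matrix()@d).T
def onz(n,px,z,o=None):
    p,d=ray(n,px,o);return p+d*((z-p[2])/d[:,2])[:,None]
def green(im):
    h=cv2.cvtColor(im,cv2.COLOR_BGR2HSV);m=cv2.inRange(h,(50,90,25),(85,255,255))
    m=cv2.morphologyEx(m,cv2.MORPH_CLOSE,np.ones((5,5),np.uint8))
    return max(cv2.findContours(m,0,2)[0],key=cv2.contourArea)
def board(n,im,z,o=None):
    p=onz(n,green(im)[:,0,:].astype(float),z,o)[:,:2]
    (c,s,a)=cv2.minAreaRect((p*1000).astype(np.float32))
    return np.round(c,1),np.round(s,1),a
E
python3 - <<'E'
from h import *
for n in("top","scene"):
    im=cv2.imread(f"pics/{n}0.png");print(n,board(n,im,.048))
print("tab",onz("top",[[325,280]],.08), onz("scene",[[342,216]],.08))
print("wrench",onz("top",[[308,325],[312,337],[375,335]],0))
E
```

```text
top (array([ 532.8, -103.8]), array([114.2, 168. ]), 21.18766975402832)
scene (array([ 534.2, -100.4]), array([114.1, 165.6]), 21.212299346923828)
tab [[ 0.49108958 -0.00257957  0.08      ]] [[ 0.4873857  -0.00103828  0.08      ]]
wrench [[ 0.37711564  0.03798795  0.        ]
 [ 0.34605584  0.02651941  0.        ]
 [ 0.35559339 -0.13957964  0.        ]]
```

>>> arm_command:
  series: "10 -10 0 0 0; 20 -20 0 0 0; 24 -25 0 0 0; 24 -25 0 0 0; 24 -25 0 0 0; 24 -25 0 0 0; 24 -25 0 0 0; 24 -25 0 0 0; 24 -25 0 0 0; 24 -25 0 0 0; 24 -25 0 0 0; 24 -25 0 0 0; 24 -25 0 0 0; 24 -25 0 0 0; 24 -24 0 0 0; 24 -24 0 0 0; 24 -24 0 0 0; 24 -24 0 0 0; 24 -24 0 0 0; 14 -14 0 0 0"

```text
time_s: 1.77
tool_pos: [0.4892, 0.0114, 0.1886]
tool_rot: [-179.9, -0.1, 23.4]
force: [-0.7, 0.2, 1.2]
grip_width: 0.0868
grasp_force: 0.0
```

>>> arm_command:
  series: "12 -12 0 0 0; 0 0 0 -0.118 0; 0 0 0 -0.118 0; 0 0 0 -0.118 0; 0 0 0 -0.118 0; 0 0 0 -0.118 0; 0 0 0 -0.118 0; 0 0 0 -0.118 0; 0 0 0 -0.118 0; 0 0 0 -0.118 0; 0 0 0 -0.118 0; 0 0 0 -0.118 0; 0 0 0 -0.118 0; 0 0 0 -0.118 0; 0 0 0 0 0; 0 0 0 0 0"

```text
time_s: 3.1
tool_pos: [0.4947, 0.0228, 0.1884]
tool_rot: [-180.0, -0.0, 110.9]
force: [-0.2, -0.1, -0.3]
grip_width: 0.0872
grasp_force: 0.0
```

Run:
```python
from h import *
o=telemetry.get_obs();im=cams.read_camera("wrist");cv2.imwrite("pics/w1.png",im)
import pickle;pickle.dump(o,open("o1.pkl","wb"))
print(o["time_s"],o["tool_pos"],o["tool_rot"],o["qpos"],o["force"]);print(board("wrist",im,.048,o))
```

```text
3.1 [0.49474038 0.02275137 0.18835493] [-1.79968901e+02 -7.09287830e-03  1.10895940e+02] [ 34.89799352   1.2186296  -40.72288614 103.30488821   0.82132173
  75.80476077  14.87559131] [-0.18491631 -0.08022345 -0.31724931]
(array([488.9, -56.8]), array([63. , 51.2]), 20.955713272094727)
```

View pics/w1.png

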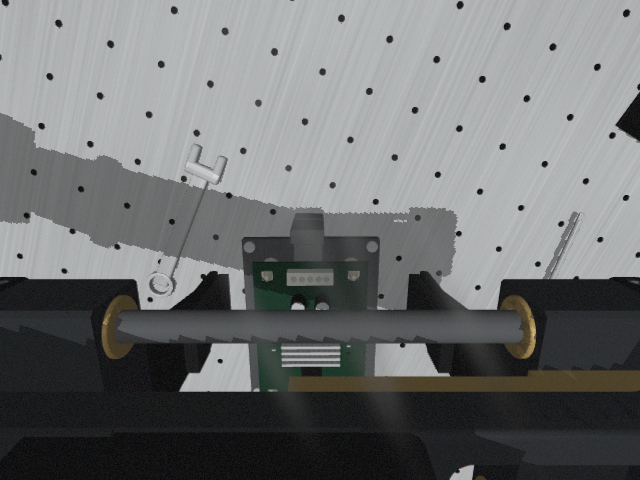

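The wrist view shows the plate's +y corner bolts at (250,246) and (372,246), the board's edge at row 262, and the tab at about (308,213–250). I'll zoom in on the tab.

Run:
```python
from h import *
import pickle
o=pickle.load(open("o1.pkl","rb"))
im=cv2.imread("pics/w1.png")[200:300,230:390];im=cv2.convertScaleAbs(im,alpha=2)
cv2.imwrite("pics/w1c.png",cv2.resize(im,None,fx=5,fy=5,interpolation=cv2.INTER_CUBIC))
print(onz("wrist",[[250,246],[372,246]],.012,o),onz("wrist",[[253,262],[367,262]],.048,o),onz("wrist",[[293,213],[325,213]],.08,o))
```

```text
[[ 0.44026007 -0.04214635  0.012     ]
 [ 0.56362208  0.00506738  0.012     ]] [[ 0.45094683 -0.04397324  0.048     ]
 [ 0.55637766 -0.00361571  0.048     ]] [[0.47095099 0.02380765 0.08      ]
 [0.49673261 0.03367177 0.08      ]]
```

View pics/w1c.png

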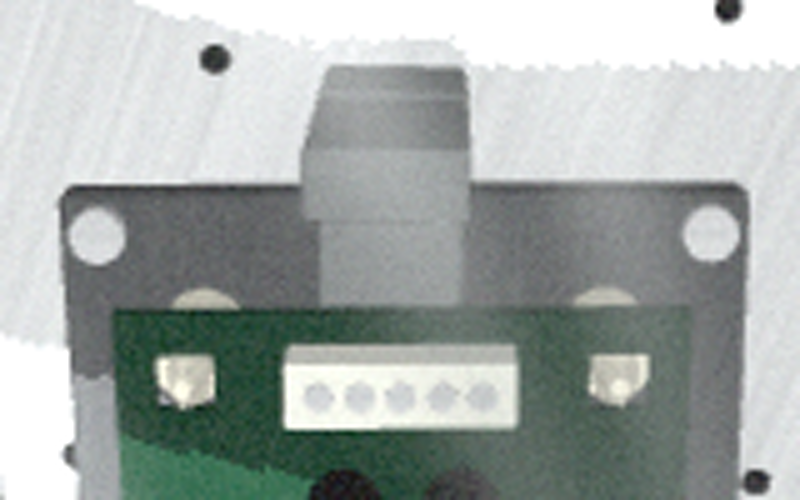

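Run:
```python
from h import *
import pickle
o=pickle.load(open("o1.pkl","rb"))
c=onz("wrist",[[307.2,236.8],[290.8,237],[323.6,237]],.08,o);print(c)
b=onz("wrist",[[252.5,262],[368.5,262]],.048,o);d=b[1]-b[0];print(b,np.degrees(np.arctan2(d[1],d[0])))
d=onz("wrist",[[249.3,247],[372.3,246.8]],.012,o);e=d[1]-d[0];print(np.degrees(np.arctan2(e[1],e[0])),d.mean(0))
Rt=R.from_euler("xyz",o["tool_rot"],degrees=True).as_matrix();print("tab in tool mm",1e3*(c[0]-o["tool_pos"])@Rt)
```

```text
[[0.48983868 0.00821328 0.08      ]
 [0.47644357 0.00289175 0.08      ]
 [0.50335987 0.01319238 0.08      ]]
[[ 0.45048424 -0.04415031  0.048     ]
 [ 0.55776439 -0.00308489  0.048     ]] 20.94618616159775
21.040751105275923 [ 0.50209254 -0.01957324  0.012     ]
tab in tool mm [-11.84703138  -9.70582481 108.35874713]
```

The top and wrist views agree: the tab top is at about (490, 8) mm and the carrier is turned about 21°. I'll lower onto the tab and pinch it.

>>> arm_command:
  series: "-6 -5 0 0 0; -5.5 -4.7 10 0 0; 0 0 20 0 0; 0 0 20 0 0; 0 0 20 0 0; 0 0 20 0 0; 0 0 20 0 0; 0 0 15 0 0; 0 0 10 0 0; 0 0 5 0 0; 0 0 4 0 0; 0 0 0 0 0; 0 0 0 0 120; 0 0 0 0 200; 0 0 0 0 255; 0 0 0 0 255; 0 0 0 0 255; 0 0 0 0 255; 0 0 0 0 255; 0 0 0 0 255"
  squeeze: 30

```text
time_s: 4.82
tool_pos: [0.4901, 0.0085, 0.0447]
tool_rot: [180.0, 0.0, 111.1]
force: [0.4, 0.1, -0.1]
grip_width: 0.0416
grasp_force: 0.0
```

>>> arm_command:
  series: "0 0 0 0 255; 0 0 0 0 255; 0 0 0 0 255; 0 0 0 0 255; 0 0 0 0 255; 0 0 0 0 255"

```text
time_s: 5.32
tool_pos: [0.49, 0.0085, 0.0446]
tool_rot: [-180.0, 0.0, 111.1]
force: [-0.9, -0.1, 1.6]
grip_width: 0.028
grasp_force: 30.0
```

>>> arm_command:
  series: "3 0 0 0 255; 6 0 0 0 255; 10 0 0 0 255; 10 0 0 0 255; 10 0 0 0 255; 10 0 0 0 255; 6 0 0 0 255; 0 0 0 0 255"

```text
time_s: 5.98
tool_pos: [0.4694, 0.0623, 0.0446]
tool_rot: [-180.0, -0.0, 111.3]
force: [-0.3, 1.0, 0.1]
grip_width: 0.028
grasp_force: 30.0
```

>>> arm_command:
  series: "6 0 0 0 255; 10 0 0 0 255; 12 0 0 0 255; 12 0 0 0 255; 12 0 0 0 255; 12 0 0 0 255; 12 0 0 0 255; 12 0 0 0 255; 12 0 0 0 255; 10 0 0 0 255; 5 0 0 0 255; 0 0 0 0 255; 0 0 0 0 255"

```text
time_s: 7.07
tool_pos: [0.4288, 0.1674, 0.0446]
tool_rot: [-180.0, 0.0, 111.1]
force: [0.0, -0.0, -1.9]
grip_width: 0.0273
grasp_force: 30.0
```

Run:
```python
from h import *
im=cams.read_camera("scene");cv2.imwrite("pics/s2.png",cv2.resize(im[150:300,230:430],None,fx=4,fy=4))
t=cams.read_camera("top");print(board("top",t,.048),board("scene",im,.048))
```

```text
(array([ 532.8, -104. ]), array([114.3, 168.2]), 21.1872615814209) (array([ 534.6, -100.4]), array([114.8, 165.8]), 21.22290802001953)
```

View pics/s2.png

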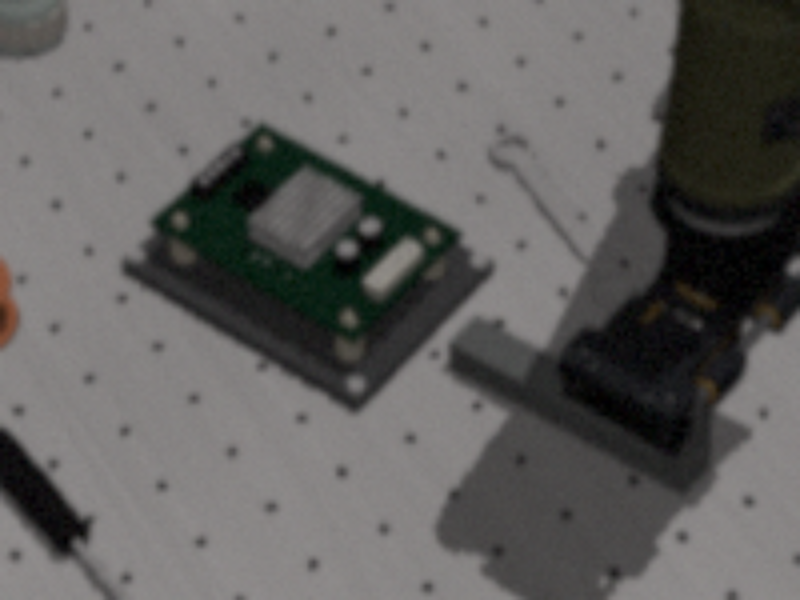

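The bar is fully clear of the plate and held above the table, and the board hasn't moved. I'll lower it and release.

>>> arm_command:
  series: "0 0 3 0 255; 0 0 3 0 255; 0 0 3 0 255; 0 0 2 0 255; 0 0 0.7 0 255; 0 0 0 0 255; 0 0 0 0 255; 0 0 0 0 180; 0 0 0 0 100; 0 0 0 0 0; 0 0 0 0 0; 0 0 0 0 0; 0 0 0 0 0; 0 0 0 0 0; 0 0 0 0 0; 0 0 0 0 0; 0 0 0 0 0; 0 0 0 0 0"

```text
time_s: 8.67
tool_pos: [0.429, 0.1672, 0.0329]
tool_rot: [180.0, 0.0, 111.1]
force: [-0.4, -0.2, -0.2]
grip_width: 0.0837
grasp_force: 0.0
```

>>> arm_command:
  series: "0 0 -8 0 0; 0 0 -20 0 0; 0 0 -30 0 0; 0 0 -30 0 0; 0 0 -30 0 0; 0 0 -22 0 100; -12 0 0 0 200; -25 0 0 0 255; -30 0 0 0 255; -30 0 0 0 255; -30 0 0 0 255; -30 0 0 0 255; -30 0 0 0 255; -30 0 0 0 255; -30 0 0 0 255; -25 0 0 0 255; -17 0 0 0 255; 0 0 0 0 255"

```text
time_s: 10.17
tool_pos: [0.533, -0.1073, 0.1721]
tool_rot: [-179.9, 0.0, 110.7]
force: [-0.0, -0.4, -0.4]
grip_width: 0.0085
grasp_force: 0.0
```

>>> arm_command:
  series: "0 0 0 0.1208 255; 0 0 0 0.1208 255; 0 0 0 0.1208 255; 0 0 0 0.1208 255; 0 0 0 0.1208 255; 0 0 0 0.1208 255; 0 0 0 0.1208 255; 0 0 0 0.1208 255; 0 0 0 0.1208 255; 0 0 0 0.1208 255; 0 0 0 0.1208 255; 0 0 0 0.1208 255; 0 0 0 0.1208 255; 0 0 0 0 255; 0 0 0 0 255"

```text
time_s: 11.42
tool_pos: [0.5326, -0.1014, 0.1729]
tool_rot: [-180.0, 0.0, 21.4]
force: [-1.0, 0.3, -0.2]
grip_width: 0.0002
grasp_force: 0.0
```

Run:
```python
from h import *
o=telemetry.get_obs();im=cams.read_camera("wrist");cv2.imwrite("pics/w3.png",im)
import pickle;pickle.dump(o,open("o3.pkl","wb"))
print(o["time_s"],o["tool_pos"],o["tool_rot"],o["force"],o["qpos"],o["grip_width"]);print(board("wrist",im,.048,o))
```

```text
11.4167 [ 0.53264957 -0.10136828  0.17291414] [-1.79976550e+02  1.05082785e-02  2.13836602e+01] [-0.96687551  0.32086629 -0.18390517] [ 32.64460707   7.30682774 -26.65246359  99.02006021   3.37782166
  74.48828379 -63.34282758] 0.00022651495717569207
(array([ 545.7, -131.3]), array([114.7, 109.6]), 21.171733856201172)
```

View pics/w3.png

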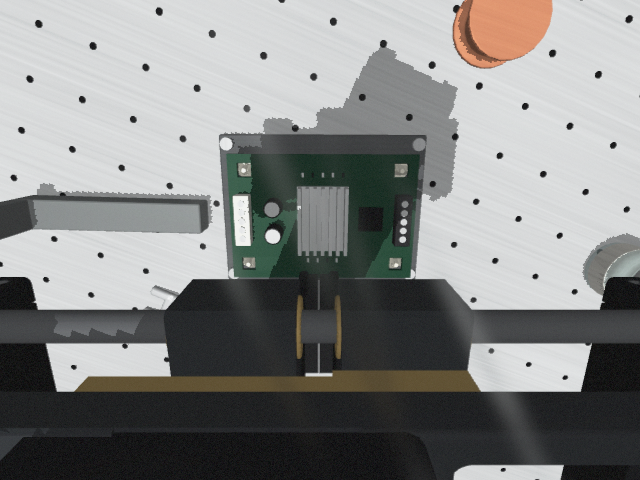

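The bar lies free on the table at the left. All four post tips are visible, at (244,170), (401,170), (249,264) and (395,264), and the board's far edge is at row 154.

Run:
```python
from h import *
import pickle
o=pickle.load(open("o3.pkl","rb"));im=cv2.imread("pics/w3.png")
P=onz("wrist",[[243.5,170],[400.5,170],[249.2,263.8],[395.2,263.8]],.0485,o);c=P.mean(0);print(P,c)
print(np.degrees(np.arctan2(*(P[0]-P[1])[:2][::-1]))-90,np.degrees(np.arctan2(*(P[2]-P[3])[:2][::-1]))-90)
E=onz("wrist",[[227,154],[413.5,154]],.048,o);print(E,E.mean(0)-.058*np.array([np.cos(.3683),np.sin(.3683),0]))
Rt=R.from_euler("xyz",o["tool_rot"],degrees=True).as_matrix()
th=np.radians(21.15);B=np.array([[np.cos(th),-np.sin(th)],[np.sin(th),np.cos(th)]])
for p in[(44,42),(44,-42),(-44,42),(-44,-42)]:
    w=c.copy();w[:2]+=B@np.array(p)/1e3;print(p,w,(1e3*(w-o["tool_pos"]))@Rt)
```

```text
[[ 0.550413   -0.02383409  0.0485    ]
 [ 0.60083947 -0.15237757  0.0485    ]
 [ 0.46906164 -0.05624068  0.0485    ]
 [ 0.51951176 -0.18468294  0.0485    ]] [ 0.53495647 -0.10428382  0.0485    ]
21.419636334435495 21.444127711541697
[[ 0.55817462 -0.0060691   0.048     ]
 [ 0.61745765 -0.15721891  0.048     ]] [ 0.53370557 -0.10252574  0.048     ]
(44, 42) [ 0.56083853 -0.0492373   0.0485    ] [ 45.27878164 -38.21333689 124.42148597]
(44, -42) [ 0.59114664 -0.12757898  0.0485    ] [ 44.93621892  45.78595759 124.38717004]
(-44, 42) [ 0.47876629 -0.08098866  0.0485    ] [-42.72048511 -38.57220549 124.43777227]
(-44, -42) [ 0.5090744  -0.15933033  0.0485    ] [-43.06304783  45.42708899 124.40345634]
```

Board centre is about (534.5, -103) mm. Pressing pad 0 first.

>>> arm_command:
  series: "12 -10 0 0 255; 20 -18 0 0 255; 13.2 -11.8 10 0 255; 0 0 25 0 255; 0 0 30 0 255; 0 0 25 0 255; 0 0 15 0 255; 0 0 9 0 255; 0 0 5 0 255; 0 0 2 0 255; 0 0 2 0 255; 0 0 2 0 255; 0 0 1 0 255; 0 0 1 0 255; 0 0 0 0 255"

```text
time_s: 12.72
tool_pos: [0.5609, -0.0492, 0.0462]
tool_rot: [180.0, -0.0, 21.1]
force: [-0.9, 0.1, 0.1]
grip_width: 0.0005
grasp_force: 0.0
```

>>> arm_command:
  series: "0 0 1 0 255; 0 0 1 0 255; 0 0 1 0 255; 0 0 1 0 255; 0 0 0 0 255"

```text
time_s: 13.13
tool_pos: [0.5605, -0.0491, 0.0416]
tool_rot: [-180.0, 0.0, 21.1]
force: [0.6, -1.1, 1.0]
grip_width: 0.0006
grasp_force: 0.0
```

>>> arm_command:
  series: "0 0 1 0 255; 0 0 1 0 255; 0 0 0 0 255"

```text
time_s: 13.38
tool_pos: [0.5606, -0.0491, 0.0397]
tool_rot: [-180.0, 0.0, 21.1]
force: [-0.3, 0.4, -0.1]
grip_width: 0.0004
grasp_force: 0.0
```

Run:
```python
from h import *
o=telemetry.get_obs();print(o["time_s"],o["tool_pos"],o["force"],o["wrist_torque"])
im=cams.read_camera("wrist");cv2.imwrite("pics/w4.png",im)
s=cams.read_camera("scene");cv2.imwrite("pics/s4.png",np.vstack([cv2.resize(s[165:265,250:370],(600,500),interpolation=cv2.INTER_CUBIC)]))
```

```text
13.3833 [ 0.56055271 -0.04905169  0.03968947] [-0.26731064  0.39845797 -0.08318338] [0.00822621 0.00659033 0.00452607]
```

View pics/s4.png

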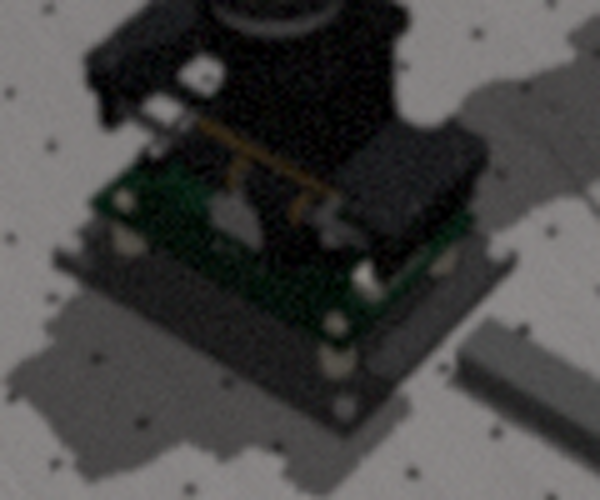

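The scene view shows the finger over the +x,+y corner, but contact isn't clear, and the force is still about zero. I'll keep going in small steps.

>>> arm_command:
  series: "0 0 1 0 255; 0 0 1 0 255; 0 0 0 0 255"

```text
time_s: 13.73
tool_pos: [0.5606, -0.0491, 0.0377]
tool_rot: [-180.0, 0.0, 21.1]
force: [-0.3, -0.4, -0.4]
grip_width: 0.0002
grasp_force: 0.0
```

>>> arm_command:
  series: "0 0 0.7 0 255; 0 0 0.7 0 255; 0 0 0 0 255"

```text
time_s: 13.98
tool_pos: [0.5606, -0.0491, 0.0364]
tool_rot: [-180.0, 0.0, 21.1]
force: [0.7, -0.6, 0.5]
grip_width: 0.0005
grasp_force: 0.0
```

Run:
```python
from h import *
im=cams.read_camera("wrist");cv2.imwrite("pics/w5.png",cv2.resize(cv2.convertScaleAbs(im[60:310,100:500],alpha=1.7),(800,500)))
```

```text
(no output)
```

View pics/w5.png

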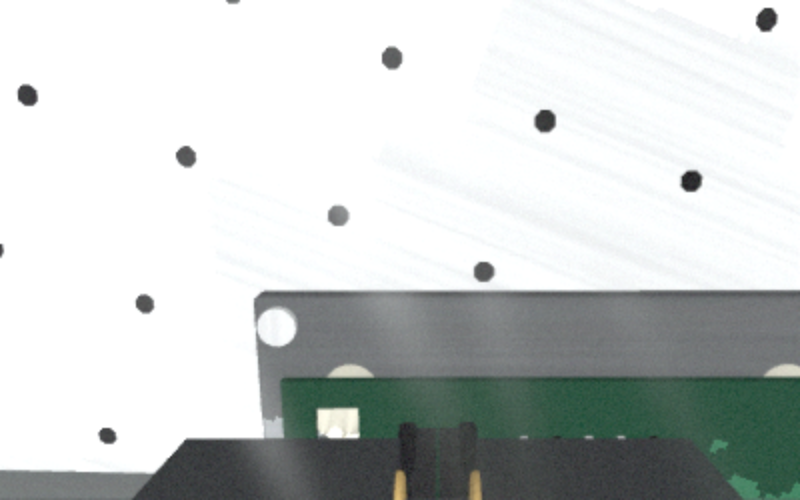

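>>> arm_command:
  series: "0 0 0.4 0 255; 0 0 0.4 0 255; 0 0 0 0 255"

```text
time_s: 14.28
tool_pos: [0.5607, -0.0491, 0.0357]
tool_rot: [180.0, 0.0, 21.1]
force: [0.4, 0.2, 0.6]
grip_width: 0.0007
grasp_force: 0.0
```

>>> arm_command:
  series: "0 0 0.4 0 255; 0 0 0.4 0 255; 0 0 0 0 255"

```text
time_s: 14.53
tool_pos: [0.5607, -0.0491, 0.0348]
tool_rot: [-180.0, 0.0, 21.1]
force: [-0.6, 0.8, 0.9]
grip_width: 0.0001
grasp_force: 0.0
```

>>> arm_command:
  series: "0 0 0.5 0 255; 0 0 0.5 0 255; 0 0 0.5 0 255; 0 0 0 0 255"

```text
time_s: 14.87
tool_pos: [0.5606, -0.0491, 0.0333]
tool_rot: [-180.0, 0.0, 21.1]
force: [0.3, -0.3, 0.5]
grip_width: 0.0006
grasp_force: 0.0
```

Run:
```python
from h import *
o=telemetry.get_obs();print(o["time_s"],o["tool_pos"],o["force"],o["wrist_torque"],np.round(o["effort"],2))
t=cams.read_camera("top");s=cams.read_camera("scene");im=cams.read_camera("wrist")
cv2.imwrite("pics/w6.png",im)
# front-edge and left-edge rows of the board in wrist views, z=.048 vs .036 hypotheses
for f in("w3","w4","w6"):
    g=green(cv2.imread(f"pics/{f}.png"))[:,0,:];print(f,g.min(0),g.max(0))
# front edge of board (row) and left edge for hypotheses, predicted
def proj(p,o):
    c=cams.calibration("wrist");T=np.eye(4);T[:3,:3]=R.from_euler("xyz",o["tool_rot"],degrees=True).as_matrix();T[:3,3]=o["tool_pos"];T=T@c["hand_eye"]
    q=c["K"]@(T[:3,:3].T@(p-T[:3,3]));return q[:2]/q[2]
th=np.radians(21.15);B=np.array([[np.cos(th),-np.sin(th)],[np.sin(th),np.cos(th)]])
for z in(.036,.040,.044,.048):
    print(z,[np.round(proj(np.r_[np.array([.5345,-.103])+B@np.array(p),z],o),1) for p in((.058,.085),(.058,.0),(.044,.07))])
```

```text
14.8667 [ 0.56060024 -0.04909453  0.03328664] [ 0.26585803 -0.29804009  0.51874256] [ 0.02413592 -0.02684619 -0.01257622] [-1.000e-02 -4.105e+01 -4.150e+00 -2.736e+01 -3.000e-02 -8.000e-02
 -0.000e+00]
w3 [293 154] [418 277]
w4 [362 247] [546 309]
w6 [363 250] [553 309]
0.036 [array([239.2, 246. ]), array([390.5, 246. ]), array([266.8, 269.3])]
0.04 [array([237.6, 248.1]), array([391.9, 248.1]), array([265.8, 271.9])]
0.044 [array([236. , 250.3]), array([393.3, 250.4]), array([264.8, 274.5])]
0.048 [array([234.3, 252.7]), array([394.8, 252.7]), array([263.7, 277.3])]
```

Run:
```python
from h import *
im=cv2.imread("pics/w6.png")
cv2.imwrite("pics/w6c.png",cv2.resize(cv2.convertScaleAbs(im[235:335,240:400],alpha=4,beta=10),(800,500),interpolation=cv2.INTER_CUBIC))
```

```text
(no output)
```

View pics/w6c.png

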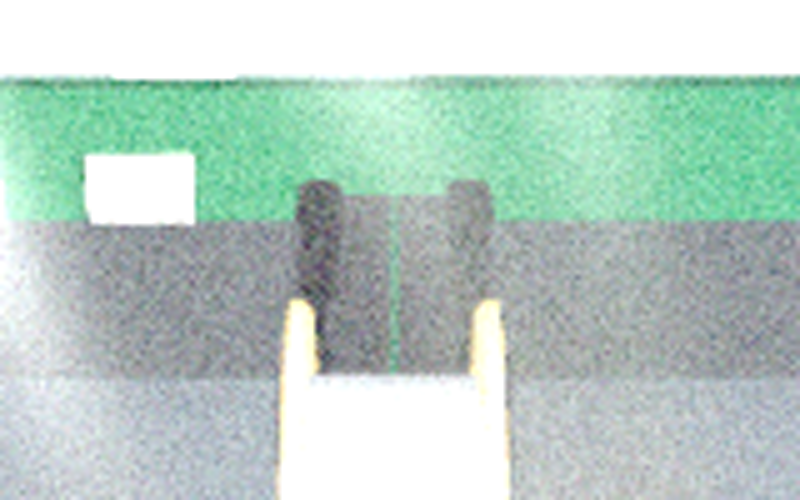

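The fingers are aimed correctly on the pad, between the hole at (269,273) and the heat sink. The tips look about 20 mm higher than the nominal TCP, which explains the zero force. I'll keep descending under force watch.

>>> arm_command:
  series: "0 0 1 0 255; 0 0 1 0 255; 0 0 0 0 255"

```text
time_s: 15.27
tool_pos: [0.5605, -0.0491, 0.0312]
tool_rot: [-180.0, 0.0, 21.1]
force: [-0.4, -0.4, 0.1]
grip_width: 0.0006
grasp_force: 0.0
```

>>> arm_command:
  series: "0 0 1 0 255; 0 0 1 0 255; 0 0 0 0 255"

```text
time_s: 15.52
tool_pos: [0.5605, -0.0491, 0.0292]
tool_rot: [-180.0, 0.0, 21.1]
force: [-0.2, -0.3, -0.2]
grip_width: 0.0003
grasp_force: 0.0
```

>>> arm_command:
  series: "0 0 1 0 255; 0 0 1 0 255; 0 0 0 0 255"

```text
time_s: 15.77
tool_pos: [0.5605, -0.0491, 0.0272]
tool_rot: [-180.0, 0.0, 21.1]
force: [-0.0, 0.4, -0.7]
grip_width: 0.0008
grasp_force: 0.0
```

>>> arm_command:
  series: "0 0 1 0 255; 0 0 1 0 255; 0 0 0 0 255"

```text
time_s: 16.02
tool_pos: [0.5605, -0.0491, 0.0252]
tool_rot: [-180.0, 0.0, 21.1]
force: [0.8, 0.3, -0.2]
grip_width: 0.0004
grasp_force: 0.0
```

>>> arm_command:
  series: "0 0 1 0 255; 0 0 1 0 255; 0 0 0 0 255"

```text
time_s: 16.27
tool_pos: [0.5606, -0.0491, 0.0232]
tool_rot: [-180.0, 0.0, 21.1]
force: [-0.2, 0.7, 0.1]
grip_width: 0.0005
grasp_force: 0.0
```

>>> arm_command:
  series: "0 0 1 0 255; 0 0 1 0 255; 0 0 0 0 255"

```text
time_s: 16.52
tool_pos: [0.5606, -0.0491, 0.0212]
tool_rot: [-180.0, 0.0, 21.1]
force: [0.7, -0.1, -0.3]
grip_width: 0.0008
grasp_force: 0.0
```

>>> arm_command:
  series: "0 0 1 0 255; 0 0 1 0 255; 0 0 0 0 255"

```text
time_s: 16.77
tool_pos: [0.5606, -0.0491, 0.0192]
tool_rot: [-180.0, 0.0, 21.1]
force: [-0.5, 0.7, -0.3]
grip_width: 0.0006
grasp_force: 0.0
```

>>> arm_command:
  series: "0 0 1 0 255; 0 0 1 0 255; 0 0 0 0 255"

```text
time_s: 17.02
tool_pos: [0.5606, -0.0491, 0.0172]
tool_rot: [-180.0, 0.0, 21.1]
force: [0.2, -0.0, 0.6]
grip_width: 0.0004
grasp_force: 0.0
```

Run:
```python
from h import *
o=telemetry.get_obs();print(o["time_s"],o["tool_pos"],o["force"],o["wrist_torque"])
s=cams.read_camera("scene");im=cams.read_camera("wrist");cv2.imwrite("pics/w7.png",im)
for f in("w6","w7"):
    i=cv2.imread(f"pics/{f}.png").astype(int);
    for c in(275,350,380):print(f,c,[int(r) for r in range(235,300) if i[r,c,1]-i[r,c,2]>12][:1], i[262:300:4,c].tolist())
    print([tuple(i[r,300]) for r in range(264,290,3)],[tuple(i[r,318]) for r in range(264,290,3)])
```

```text
17.0167 [ 0.56056776 -0.04909683  0.01721707] [ 0.24759328 -0.04744182  0.61490076] [0.03786108 0.01488264 0.02977968]
w6 275 [251] [[39, 49, 26], [114, 125, 122], [137, 149, 150], [137, 147, 149], [113, 121, 123], [35, 35, 35], [36, 36, 35], [42, 40, 39], [38, 37, 37], [37, 33, 34]]
w6 350 [253] [[43, 52, 35], [45, 54, 39], [45, 55, 35], [45, 53, 38], [40, 50, 33], [42, 41, 39], [43, 40, 40], [40, 39, 39], [40, 35, 36], [33, 32, 30]]
w6 380 [250] [[36, 48, 21], [38, 51, 27], [43, 50, 31], [39, 49, 26], [41, 51, 31], [45, 43, 42], [43, 39, 38], [40, 39, 35], [38, 40, 38], [42, 41, 39]]
[(np.int64(45), np.int64(55), np.int64(35)), (np.int64(40), np.int64(52), np.int64(31)), (np.int64(39), np.int64(53), np.int64(30)), (np.int64(34), np.int64(34), np.int64(34)), (np.int64(21), np.int64(20), np.int64(17)), (np.int64(25), np.int64(23), np.int64(20)), (np.int64(28), np.int64(28), np.int64(29)), (np.int64(29), np.int64(28), np.int64(29)), (np.int64(28), np.int64(27), np.int64(30))] [(np.int64(49), np.int64(56), np.int64(45)), (np.int64(48), np.int64(57), np.int64(41)), (np.int64(48), np.int
[... 842 characters left out ...]
int64(40), np.int64(48), np.int64(23)), (np.int64(24), np.int64(23), np.int64(24)), (np.int64(27), np.int64(27), np.int64(23)), (np.int64(25), np.int64(27), np.int64(26)), (np.int64(25), np.int64(25), np.int64(23)), (np.int64(26), np.int64(27), np.int64(27)), (np.int64(20), np.int64(22), np.int64(17))] [(np.int64(48), np.int64(57), np.int64(45)), (np.int64(49), np.int64(58), np.int64(43)), (np.int64(47), np.int64(55), np.int64(42)), (np.int64(48), np.int64(54), np.int64(41)), (np.int64(43), np.int64(50), np.int64(41)), (np.int64(43), np.int64(47), np.int64(38)), (np.int64(44), np.int64(47), np.int64(38)), (np.int64(40), np.int64(44), np.int64(34)), (np.int64(39), np.int64(42), np.int64(29))]
```

>>> arm_command:
  series: "0 0 1 0 255; 0 0 1 0 255; 0 0 0 0 255"

```text
time_s: 17.37
tool_pos: [0.5606, -0.0491, 0.0152]
tool_rot: [-180.0, 0.0, 21.1]
force: [-0.9, 0.3, 0.2]
grip_width: 0.0002
grasp_force: 0.0
```

>>> arm_command:
  series: "0 0 1 0 255; 0 0 1 0 255; 0 0 0 0 255"

```text
time_s: 17.62
tool_pos: [0.5605, -0.0491, 0.0132]
tool_rot: [-180.0, 0.0, 21.1]
force: [0.2, -0.1, 0.2]
grip_width: -0.0
grasp_force: 0.0
```

Run:
```python
from h import *
o=telemetry.get_obs();s=cams.read_camera("scene");w=cams.read_camera("wrist");t=cams.read_camera("top")
for n,i in(("s8",s),("w8",w),("t8",t)):cv2.imwrite(f"pics/{n}.png",i)
c=cams.calibration("scene");M=R.from_euler("xyz",c["rotation"],degrees=True).as_matrix()
def pr(p):
    q=c["K"]@(M.T@(p-c["origin"]));return q[:2]/q[2]
x0,y0,k=255,165,6
A=cv2.resize(cv2.convertScaleAbs(s[y0:y0+100,x0:x0+90],alpha=2.2,beta=15),None,fx=k,fy=k,interpolation=cv2.INTER_CUBIC)
for h,col in((0,(0,0,255)),(.02,(0,255,255)),(.035,(255,0,255)),(.07,(255,255,0))):
    u=(pr(o["tool_pos"]+np.array([0,0,h]))-[x0,y0])*k+k/2;print(h,u);cv2.circle(A,tuple(int(v) for v in u),3,col,-1)
Bq=cv2.resize(cv2.convertScaleAbs(w[225:345,290:345],alpha=3),(260,600))
cv2.imwrite("pics/c8.png",np.hstack([A,Bq[:A.shape[0]]]));print(A.shape)
```

```text
0 [319.00580438 409.0778018 ]
0.02 [317.54046587 378.72936498]
0.035 [316.4204976  355.53384658]
0.07 [313.73463906 299.90737691]
(600, 540, 3)
```

View pics/c8.png

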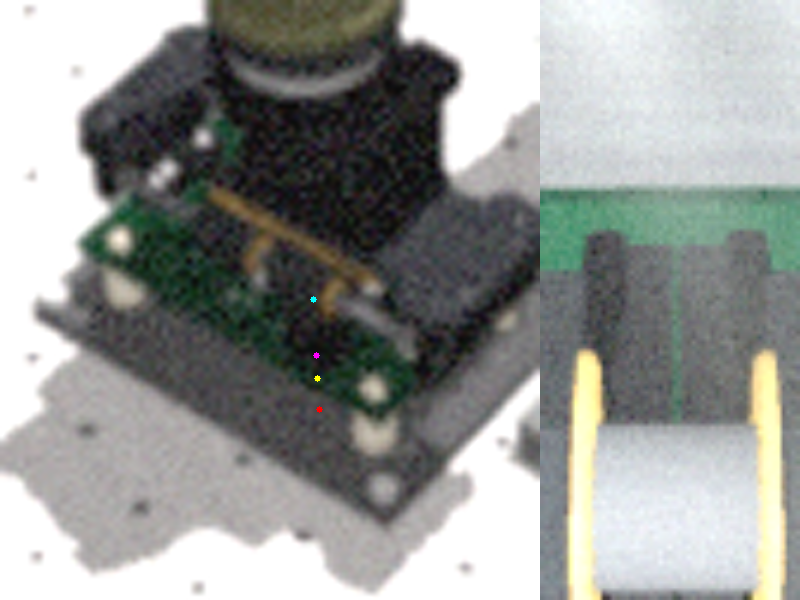

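The scene view shows the finger tips on the pad 0 side, just above the board's surface, about 35 mm above the reported TCP. Contact should come very soon, so I'll continue carefully.

>>> arm_command:
  series: "0 0 0.8 0 255; 0 0 0.8 0 255; 0 0 0 0 255"

```text
time_s: 18.02
tool_pos: [0.5609, -0.0491, 0.0121]
tool_rot: [180.0, -0.0, 21.1]
force: [-0.8, -0.3, 1.9]
grip_width: 0.0
grasp_force: 1.0
```

>>> arm_command:
  series: "0 0 0.8 0 255; 0 0 0.8 0 255; 0 0 0 0 255"

```text
time_s: 18.27
tool_pos: [0.5611, -0.049, 0.0111]
tool_rot: [180.0, -0.0, 21.1]
force: [-1.5, -0.2, 6.6]
grip_width: 0.0004
grasp_force: 3.0
```

>>> arm_command:
  series: "0 0 0.8 0 255; 0 0 0.8 0 255; 0 0 0 0 255"

```text
time_s: 18.52
tool_pos: [0.5613, -0.049, 0.01]
tool_rot: [180.0, -0.0, 21.1]
force: [-2.5, -0.3, 8.8]
grip_width: 0.0002
grasp_force: 4.4
```

Contact came at a reported z of about 12.5 mm. I'll press on.

>>> arm_command:
  series: "0 0 1 0 255; 0 0 1 0 255; 0 0 0 0 255"

```text
time_s: 18.77
tool_pos: [0.5616, -0.0489, 0.0077]
tool_rot: [180.0, -0.1, 21.1]
force: [-0.0, -0.5, 4.0]
grip_width: 0.0003
grasp_force: 2.1
```

>>> arm_command:
  series: "0 0 1 0 255; 0 0 1 0 255; 0 0 0 0 255"

```text
time_s: 19.02
tool_pos: [0.5616, -0.049, 0.0056]
tool_rot: [180.0, -0.1, 21.1]
force: [-0.9, 0.5, 7.7]
grip_width: 0.0002
grasp_force: 3.7
```

>>> arm_command:
  series: "0 0 1 0 255; 0 0 1 0 255; 0 0 0 0 255"

```text
time_s: 19.27
tool_pos: [0.5618, -0.049, 0.0051]
tool_rot: [179.9, -0.1, 21.1]
force: [-4.6, -0.2, 16.9]
grip_width: 0.0007
grasp_force: 8.4
```

>>> arm_command:
  series: "0 0 1 0 255; 0 0 1 0 255; 0 0 0 0 255"

```text
time_s: 19.52
tool_pos: [0.562, -0.0491, 0.0044]
tool_rot: [179.9, -0.1, 21.1]
force: [-7.1, 1.1, 26.3]
grip_width: 0.0007
grasp_force: 12.5
```

Post 0 has clicked and reached a hard stop. I'll lift, then press pad 1 at +84 mm tool y.

>>> arm_command:
  series: "0 0 -6 0 255; 0 0 -14 0 255; 0 0 -14 0 255; 0 12 0 0 255; 0 20 0 0 255; 0 20 0 0 255; 0 20 0 0 255; 0 12 0 0 255; 0 0 8 0 255; 0 0 8 0 255; 0 0 3 0 255; 0 0 0 0 255"

```text
time_s: 20.52
tool_pos: [0.5893, -0.1254, 0.0136]
tool_rot: [-179.8, 0.2, 21.2]
force: [-0.8, 0.3, -0.5]
grip_width: 0.0003
grasp_force: 0.0
```

>>> arm_command:
  series: "0 0 1 0 255; 0 0 1 0 255; 0 0 0 0 255"

```text
time_s: 20.77
tool_pos: [0.591, -0.1268, 0.0138]
tool_rot: [180.0, -0.0, 21.2]
force: [0.1, -0.6, 0.5]
grip_width: 0.0006
grasp_force: 0.0
```

>>> arm_command:
  series: "0 0 1 0 255; 0 0 1 0 255; 0 0 0 0 255"

```text
time_s: 21.02
tool_pos: [0.5909, -0.1274, 0.0116]
tool_rot: [180.0, 0.0, 21.1]
force: [0.1, 0.0, -0.2]
grip_width: 0.0007
grasp_force: 0.0
```

>>> arm_command:
  series: "0 0 1 0 255; 0 0 1 0 255; 0 0 1 0 255; 0 0 0 0 255"

```text
time_s: 21.35
tool_pos: [0.5911, -0.1275, 0.0089]
tool_rot: [180.0, -0.0, 21.1]
force: [-0.4, 0.3, 2.2]
grip_width: 0.0008
grasp_force: 1.0
```

>>> arm_command:
  series: "0 0 1 0 255; 0 0 1 0 255; 0 0 0 0 255"

```text
time_s: 21.6
tool_pos: [0.5915, -0.1275, 0.0078]
tool_rot: [180.0, -0.0, 21.1]
force: [-2.6, 0.2, 6.3]
grip_width: 0.0005
grasp_force: 3.4
```

>>> arm_command:
  series: "0 0 1 0 255; 0 0 1 0 255; 0 0 0 0 255"

```text
time_s: 21.85
tool_pos: [0.5912, -0.1276, 0.005]
tool_rot: [180.0, -0.0, 21.1]
force: [-0.2, -0.2, -0.2]
grip_width: 0.0004
grasp_force: 0.0
```

>>> arm_command:
  series: "0 0 1 0 255; 0 0 1 0 255; 0 0 1 0 255; 0 0 0 0 255"

```text
time_s: 22.18
tool_pos: [0.5914, -0.1276, 0.0036]
tool_rot: [179.9, -0.0, 21.1]
force: [-3.8, 1.1, 13.2]
grip_width: 0.0006
grasp_force: 6.3
```

>>> arm_command:
  series: "0 0 1 0 255; 0 0 1 0 255; 0 0 0 0 255"

```text
time_s: 22.43
tool_pos: [0.5915, -0.1277, 0.0033]
tool_rot: [179.9, 0.0, 21.1]
force: [-8.4, 0.8, 23.2]
grip_width: 0.0004
grasp_force: 11.0
```

Post 1 clicked: the force dropped and then reached a hard stop. Next is pad 3, at tool x −88.

>>> arm_command:
  series: "0 0 -6 0 255; 0 0 -16 0 255; 0 0 -16 0 255; 0 0 -2 0 255; -12 0 0 0 255; -20 0 0 0 255; -24 0 0 0 255; -20 0 0 0 255; -12 0 0 0 255; 0 0 0 0 255; 0 0 8 0 255; 0 0 12 0 255; 0 0 5 0 255; 0 0 0 0 255; 0 0 0 0 255"

```text
time_s: 23.68
tool_pos: [0.5089, -0.1583, 0.0137]
tool_rot: [-179.9, 0.0, 21.2]
force: [0.0, -0.0, -0.9]
grip_width: 0.0004
grasp_force: 0.0
```

>>> arm_command:
  series: "0 0 1 0 255; 0 0 1 0 255; 0 0 0 0 255"

```text
time_s: 23.93
tool_pos: [0.509, -0.159, 0.0126]
tool_rot: [-180.0, 0.0, 21.1]
force: [0.3, 0.2, -0.0]
grip_width: 0.0004
grasp_force: 0.0
```

>>> arm_command:
  series: "0 0 1 0 255; 0 0 1 0 255; 0 0 0 0 255"

```text
time_s: 24.18
tool_pos: [0.5092, -0.1592, 0.0115]
tool_rot: [180.0, -0.0, 21.1]
force: [-2.1, 0.2, 5.6]
grip_width: 0.0001
grasp_force: 2.7
```

>>> arm_command:
  series: "0 0 1 0 255; 0 0 1 0 255; 0 0 0 0 255"

```text
time_s: 24.43
tool_pos: [0.5094, -0.1594, 0.0102]
tool_rot: [179.9, -0.0, 21.1]
force: [-3.6, 1.1, 8.4]
grip_width: 0.0006
grasp_force: 4.4
```

>>> arm_command:
  series: "0 0 1 0 255; 0 0 1 0 255; 0 0 0 0 255"

```text
time_s: 24.68
tool_pos: [0.5093, -0.1595, 0.0086]
tool_rot: [179.9, -0.0, 21.1]
force: [-3.6, 0.9, 11.5]
grip_width: 0.0006
grasp_force: 5.8
```

>>> arm_command:
  series: "0 0 1 0 255; 0 0 1 0 255; 0 0 0 0 255"

```text
time_s: 24.93
tool_pos: [0.509, -0.1594, 0.0057]
tool_rot: [179.9, 0.0, 21.1]
force: [-2.3, 0.5, 5.3]
grip_width: 0.0002
grasp_force: 2.6
```

>>> arm_command:
  series: "0 0 1 0 255; 0 0 1 0 255; 0 0 0 0 255"

```text
time_s: 25.18
tool_pos: [0.5089, -0.1593, 0.0026]
tool_rot: [180.0, -0.0, 21.1]
force: [0.2, 0.7, 1.4]
grip_width: 0.0006
grasp_force: 0.7
```

>>> arm_command:
  series: "0 0 1 0 255; 0 0 1 0 255; 0 0 0 0 255"

```text
time_s: 25.43
tool_pos: [0.5089, -0.1593, 0.0024]
tool_rot: [180.0, 0.0, 21.1]
force: [-5.3, 1.9, 15.5]
grip_width: 0.0005
grasp_force: 7.5
```

>>> arm_command:
  series: "0 0 1 0 255; 0 0 1 0 255; 0 0 0 0 255"

```text
time_s: 25.68
tool_pos: [0.509, -0.1593, 0.0023]
tool_rot: [179.9, 0.1, 21.1]
force: [-11.1, 3.5, 27.7]
grip_width: 0.0005
grasp_force: 14.2
```

Post 3 clicked. Last is pad 2, at tool y −84.

>>> arm_command:
  series: "0 0 -6 0 255; 0 0 -16 0 255; 0 0 -16 0 255; 0 0 -2 0 255; 0 -12 0 0 255; 0 -20 0 0 255; 0 -20 0 0 255; 0 -20 0 0 255; 0 -12 0 0 255; 0 0 0 0 255; 0 0 8 0 255; 0 0 12 0 255; 0 0 6 0 255; 0 0 0 0 255; 0 0 0 0 255"

```text
time_s: 26.93
tool_pos: [0.4779, -0.0813, 0.0115]
tool_rot: [-179.9, 0.1, 21.0]
force: [1.4, -1.1, 1.2]
grip_width: 0.0005
grasp_force: 0.0
```

>>> arm_command:
  series: "0 0 1 0 255; 0 0 1 0 255; 0 0 1 0 255; 0 0 0 0 255"

```text
time_s: 27.27
tool_pos: [0.4787, -0.0809, 0.0097]
tool_rot: [180.0, -0.0, 21.1]
force: [0.2, -0.2, -0.7]
grip_width: 0.0005
grasp_force: 0.0
```

>>> arm_command:
  series: "0 0 1 0 255; 0 0 1 0 255; 0 0 1 0 255; 0 0 0 0 255"

```text
time_s: 27.6
tool_pos: [0.4785, -0.0807, 0.0064]
tool_rot: [-180.0, 0.0, 21.1]
force: [-0.0, -0.2, 1.1]
grip_width: 0.0006
grasp_force: 0.0
```

>>> arm_command:
  series: "0 0 1 0 255; 0 0 1 0 255; 0 0 0 0 255"

```text
time_s: 27.85
tool_pos: [0.4785, -0.0807, 0.0044]
tool_rot: [-180.0, 0.0, 21.1]
force: [-0.3, 0.1, -0.2]
grip_width: 0.0004
grasp_force: 0.0
```

>>> arm_command:
  series: "0 0 1 0 255; 0 0 1 0 255; 0 0 0 0 255"

```text
time_s: 28.1
tool_pos: [0.4787, -0.0808, 0.0026]
tool_rot: [180.0, -0.0, 21.1]
force: [0.6, -1.3, 1.0]
grip_width: 0.0003
grasp_force: 0.0
```

>>> arm_command:
  series: "0 0 1 0 255; 0 0 1 0 255; 0 0 0 0 255"

```text
time_s: 28.35
tool_pos: [0.4787, -0.0808, 0.0024]
tool_rot: [180.0, 0.1, 21.1]
force: [-6.1, 0.5, 15.5]
grip_width: 0.0002
grasp_force: 7.9
```

>>> arm_command:
  series: "0 0 1 0 255; 0 0 1 0 255; 0 0 0 0 255"

```text
time_s: 28.6
tool_pos: [0.4788, -0.0809, 0.0023]
tool_rot: [179.9, 0.1, 21.1]
force: [-11.7, 2.5, 31.1]
grip_width: 0.0001
grasp_force: 15.6
```

Pad 2 stops at the same level as pad 3 (2.4 mm), so its post must have clicked with post 3. I'll check pads 0 and 1 at the same level.

>>> arm_command:
  series: "0 0 -8 0 255; 0 0 -16 0 255; 0 0 -16 0 255; 0 0 -2 0 255; 12 0 0 0 255; 20 0 0 0 255; 24 0 0 0 255; 20 0 0 0 255; 12 0 0 0 255; 0 0 0 0 255; 0 0 10 0 255; 0 0 14 0 255; 0 0 10 0 255; 0 0 3 0 255; 0 0 0 0 255; 0 0 1 0 255; 0 0 1 0 255; 0 0 0 0 255"

```text
time_s: 30.1
tool_pos: [0.5595, -0.0495, 0.0025]
tool_rot: [180.0, 0.1, 21.1]
force: [-6.3, -0.5, 12.1]
grip_width: 0.0001
grasp_force: 6.3
```

>>> arm_command:
  series: "0 0 1 0 255; 0 0 1 0 255; 0 0 0 0 255"

```text
time_s: 30.35
tool_pos: [0.5595, -0.0496, 0.0023]
tool_rot: [179.9, 0.2, 21.1]
force: [-10.2, 0.2, 25.2]
grip_width: 0.0004
grasp_force: 12.4
```

Pad 0 is home at the same level. Now pad 1.

>>> arm_command:
  series: "0 0 -8 0 255; 0 0 -16 0 255; 0 0 -12 0 255; 0 12 0 0 255; 0 20 0 0 255; 0 20 0 0 255; 0 20 0 0 255; 0 12 0 0 255; 0 0 0 0 255; 0 0 10 0 255; 0 0 14 0 255; 0 0 8 0 255; 0 0 1 0 255; 0 0 0 0 255; 0 0 1 0 255; 0 0 1 0 255; 0 0 0 0 255"

```text
time_s: 31.77
tool_pos: [0.5897, -0.1256, 0.0024]
tool_rot: [-179.9, 0.2, 21.2]
force: [-8.2, 1.0, 19.7]
grip_width: 0.0004
grasp_force: 9.9
```

>>> arm_command:
  series: "0 0 0.5 0 255; 0 0 0 0 255"

```text
time_s: 31.93
tool_pos: [0.5897, -0.1256, 0.0024]
tool_rot: [-180.0, 0.2, 21.2]
force: [-10.5, 1.9, 22.1]
grip_width: 0.0005
grasp_force: 11.2
```

All four pads stop at 2.4 mm. I'll retreat straight up, open a little and check by numbers.

>>> arm_command:
  series: "0 0 -8 0 255; 0 0 -16 0 255; 0 0 -25 0 255; 0 0 -30 0 255; 0 0 -35 0 255; 0 0 -35 0 255; 0 0 -30 0 255; -12 0 0 0 255; -25 0 0 0 255; -35 0 0 0 255; -35 0 0 0 255; -25 0 0 0 255; -12 0 0 0 255; 0 0 0 0 255; 0 0 0 0 255"

```text
time_s: 33.18
tool_pos: [0.4571, -0.1786, 0.1788]
tool_rot: [180.0, -0.0, 21.1]
force: [0.3, 0.2, 0.4]
grip_width: 0.0007
grasp_force: 0.0
```

Run:
```python
from h import *
o=telemetry.get_obs();print(o["time_s"],o["tool_pos"],o["force"])
s=cams.read_camera("scene");t=cams.read_camera("top");w=cams.read_camera("wrist")
print(board("scene",s,.036),board("top",t,.036),board("wrist",w,.036,o))
for n,i in(("scene",s),("top",t)):
    a=cv2.imread(f"pics/{n}0.png");d=cv2.absdiff(a,i).max(2)
    m=cv2.morphologyEx((d>35).astype(np.uint8),cv2.MORPH_OPEN,np.ones((2,2)))
    k,_,st,_=cv2.connectedComponentsWithStats(m);print(n,[x.tolist() for x in st[1:] if x[4]>15])
```

```text
33.1833 [ 0.45713726 -0.17856107  0.17883986] [0.28092402 0.21479695 0.39636116]
(array([ 535.5, -102.8]), array([114. , 170.2]), 23.695478439331055) (array([ 533.8, -103.9]), array([114.3, 169.1]), 21.159826278686523) (array([ 534.5, -105. ]), array([114.6, 169.1]), 21.14596939086914)
scene [[286, 0, 7, 27, 160], [479, 0, 28, 29, 525], [528, 0, 33, 75, 1049], [297, 10, 16, 20, 240], [321, 14, 10, 8, 50], [480, 24, 17, 50, 410], [296, 28, 61, 107, 3163], [257, 41, 40, 22, 494], [472, 89, 11, 38, 199], [534, 92, 6, 8, 34], [291, 97, 7, 4, 24], [266, 102, 44, 23, 408], [523, 118, 9, 18, 60], [323, 120, 126, 49, 2333], [306, 169, 147, 31, 2279], [258, 175, 28, 38, 491], [294, 182, 8, 5, 20], [294, 192, 27, 14, 104], [324, 198, 22, 13, 71], [316, 209, 10, 5, 33], [321, 210, 15, 12, 56], [301, 214, 13, 7, 31], [315, 215, 6, 4, 20], [322, 216, 20, 13, 119], [335, 224, 16, 21, 118], [344, 232, 64, 45, 1110]]
top [[319, 235, 231, 245, 22468], [389, 251, 8, 14, 38], [318, 273, 13, 17, 103], [362, 273, 17, 8, 79], [256, 281, 67, 31, 818], [330, 280, 7, 5, 23], [528, 323, 112, 157, 8685], [303, 435, 6, 7, 22], [294, 441, 7, 10, 42]]
```

```bash
python3 -c "
from cell import env
print(env.sign_off())"
```

```text
the job is handed in; nothing more can be done
None
```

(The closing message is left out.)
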